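# Vent the clamped pot into the tumbler and undo the lid clamp

### The arm

A 6-joint arm with a two-finger parallel gripper is mounted at the origin on the work surface. World frame = base frame: x ahead of the robot, y to its left, z up, the work surface at z = 0. Lengths are in mm, angles in rad, forces in N, time in s.
With the tool pointing down it reaches from about 350 to 775 mm from the base axis. Payload 7.3 kg.
Tool frame: the origin (TCP) lies at the very end of the fingers, on their centre line; the grasp point (between the pads) lies 19 mm behind it (pinch_z is the distance from the TCP to the grasp point, in mm); z points along the fingers, y is the direction in which the jaws open and shut (so a half turn about z gives the same grasp; the last joint's range is limited). The gripper opens to 92 mm and grips with 3 to 60 N. Pads are 19 mm wide; open, the fingers measure 130 mm over their backs; the gripper's body (75 mm by 190 mm) begins 47 mm behind the grasp point.
Start: joints at [-1.411, 0.342, 1.524, -0, 1.275, -0.146], TCP at [158.077, -500.656, 226.741] pointing down, gripper open.
Joint ranges: [-2.53, 2.53], [-0.77, 2.02], [0.04, 2.7], [-1, 4.14], [0.28, 2.66], [-3.11, 3.11]. Speed limits (rad/s): [2.57, 2.57, 3.14, 3.14, 3.14, 3.14].

### API

Orientations are given as [roll, pitch, yaw] about the fixed x, y, z axes, in that order (R = Rz(yaw) Ry(pitch) Rx(roll)).
In Python, from plant import * gives the robot as it stands.
- The arm moves only by the tool step_arm, never from a script. Its argument "moves" is one flat list of numbers, 7 for each row, row after row: the shift along the tool's x, y, z scaled (see below), then the turn, a rotation vector about the tool's x, y, z scaled (see below), then the closure, from -1 (fully open) to 1 (shut). A call has 1 to 8 rows; each row shifts and turns the pose as measured when the row begins, along the tool's axes as they then stand; what a row does not reach is not made up. The controller multiplies each number of a shift by 2 cm and each number of a turn by 4 degrees. A row lasts 1/12 s, in which the tool goes at most 41.7 mm and 7.16 degrees, less where a joint would pass 70% of its speed; a pose out of reach is approached as far as the arm can. A call with a number of a shift or a turn outside -1 to 1 is refused whole. A call with a gripper value outside its range is refused whole. The fingers move at their own pace and stop on an object; the grip force is fixed at half the most. Time passes only in rows, so rows that do not move let the fingers close. It gives the time, the measured TCP pose, the force and the opening at its end, in the units of the state.
- get_obs(): the state, without advancing time (a new reading comes with each control period).
- capture(name): name is "side" or "top"; returns the picture (400x640x3 uint8, red, green, blue); there is no depth.
- get_calibration(name): a dict with "mtx" (3x3 intrinsics, pixels), "eye" and "orientation" of the camera in the world. Camera axes: x right, y down, z forward; pixel columns grow to the right and rows downward; lengths in mm; the calibration is good to about 2 mm. A picture is of the moment at which its call begins. get_calibration takes no time and is no camera call.
- close_job(): hands the job in, once; it reports no verdict.
The state is a dict: "time": time; "joint_positions": joint angles; "dq": joint speeds; "tau": joint torques, N m; "tool_pos": TCP position; "tcp_rot": TCP orientation; "contact_force": force on the tool from outside, world axes, zero at the start; "moment": the same for the moment, N m; "grip_width": finger opening in mm.
Only numpy, scipy, OpenCV 4.12 (cv2) and the standard library are available. Lean on these libraries where they do the work, as an engineer would, in place of code of your own. Each camera call takes 0.05 s, during which the arm holds its last target.

### The job

Stand the steel tumbler upright on the bench under whichever of the pot's two drip spouts you like (the nearer one is easier), then push the sprung vent lever on the lid well over towards that same spout, hold it there for about two seconds and let it spring back to the middle; never work the lever towards a spout that has no tumbler under it. Only after that, swing the clamp handle on top of the pot all the way round to the back, away from the robot, to free the lid. Leave the tumbler under its spout and do not disturb the mortar, sieve, tin or trivet.

Things in the scene. Friction and masses are not known exactly. Their poses are not given: they have to be found in the camera images.
- pot: Closed aluminium pot, 200 mm across, lid top 139 mm up, fixed to the bench by a 216 mm foot ring. Origin: centre of its underside. +x is its back (away from the robot, within 17 degrees), +y its left, z up. Over the lid a steel clamp bridge (26 by 240 mm, top 177 mm up) runs along y at x = 20 mm, and a vent pipe (14 mm thick, axis 148 mm up) along y at x = -60 mm, with a spout at each end.
- spout_left (a point): Centre of the open lower end of the left (+y) drip spout, 20 mm across, opening downward 112 mm above the bench, at (-60, +145) mm in the pot's frame. Axes as the pot's.
- spout_right (a point): The same at the right (-y) end of the vent pipe, at (-60, -145) mm in the pot's frame. Axes as the pot's.
- lever (a joint): Angle (rad) of the vent lever: 0 upright (its sprung centre), positive leaning to the pot's +y (left spout), negative to -y (right spout). Stops at +0.5 and -0.5. The vent is open beyond 0.33 either way. Spring 0.4 N m/rad (about 4 N at 45 mm above the pivot); it returns by itself.
- lever_pivot (a point): Pivot of the vent lever, fixed to the pot at (-60, 0, 155) mm in its frame, in a 36 mm square brass valve block (top 160 mm up); pivot axis: the pot's x. Axes as the pot's.
- lever_tip (a point): Top of the vent lever, 80 mm from its pivot. The lever is a steel stalk 14 mm (along x) by 8 mm (along y), and from 40 to 80 mm above the pivot a black paddle 26 mm wide (x) and 10 mm thick (y). Moves with the lever.
- clamp (a joint): Angle (rad) of the clamp handle about the vertical: near 0 (up to 0.25 at the start) the handle points to the pot's +y and is locked; it grows clockwise seen from above; at 1.57 it points to the pot's +x (the back). Stop at 1.6. The lid counts as free beyond 1.25. Friction 0.12 N m; it stays where it is left.
- clamp_pivot (a point): Vertical pivot of the clamp handle, fixed to the pot at (20, 0, 185) mm in its frame. Axes as the pot's.
- clamp_knob (a point): Centre of the top face of the upright black grip at the end of the clamp handle: a post 20 mm in diameter and 48 mm high (from 190 to 238 mm above the bench), its axis 95 mm from the clamp pivot. The arm carrying it is a flat bar 18 mm wide with its top 190 mm above the bench. Moves with the handle.
- tumbler: Empty stainless steel tumbler, 85 mm high, 68 mm across the rim and somewhat narrower at the foot, wall 3 mm, 0.15 kg, loose, starts upright. Origin: centre of its underside. It starts to the left or right of the pot.
- mortar: White ceramic mortar 112 mm across, 75 mm high, with its pestle lying in it (one piece, 130 mm high in all, 1 kg). Bystander on the side opposite to the tumbler. Origin: centre of the underside.
- sieve: Blue plastic sieve, 156 mm across, 55 mm high, open mesh bottom, with an 85 mm flat handle to its +x. Bystander beyond the pot, to one side. Origin: centre of the underside.
- tin: Closed plain metal tin, 90 mm across, 110 mm high. Bystander beyond the pot, on the side opposite to the sieve. Origin: centre of the underside.
- trivet: Round flat black trivet, 124 mm across, 9 mm thick. Bystander behind the pot. Origin: centre of the underside.
Not all that is in view belongs to the job. Leave any yellow look-alike of the tumbler alone.

How it is judged:
By the outcome, as a careful person would: the job done as asked, in the order asked, and still so for the second after the job is handed in, with the robot touching nothing.
It also fails if it takes over 72 s, if anything falls off the work surface, if the arm or the gripper's body presses on something with over 40 N, if the wrist force passes 120 N, or if a joint passes its speed limit or range.

## Working session

There is one attempt and no reset: what is moved stays moved. The work goes in short steps, Python scripts to look and compute and a tool call to move; the robot and the scene stay as the last step left them, time stands still between calls to the robot, and variables do not carry over. Pictures are saved under pics/ and viewed, and the job is handed in when it is done.

Besides the shell and the picture viewer there is one more tool, called after ">>>" as a command line: name --argument value ..., lists and objects as JSON in quotes. step_arm: Moves the arm, as the interface text tells. Shifts and turns lie within -1 to 1; 1 stands for 2 cm of shift or 4 degrees of turn. Its arguments: {"type":"object","properties":{"moves":{"type":"array"}},"required":["moves"]}

```bash
ls; mkdir -p pics
python3 - <<'E'
from plant import *
import cv2
o=get_obs();print(o)
for n in("side","top"):
    c=get_calibration(n);print(n,c)
    im=capture(n);cv2.imwrite(f"pics/{n}0.png",cv2.cvtColor(im,cv2.COLOR_RGB2BGR))
E
```

```text
pics
{'time': 0.0, 'joint_positions': array([-1.41100778e+00,  3.42714735e-01,  1.52505045e+00, -1.35214554e-05,
        1.27542918e+00, -1.45987285e-01]), 'dq': array([ 1.43496042e-03, -1.70421240e-05, -5.55813815e-04, -3.32435901e-05,
        1.23178536e-03, -5.04107428e-04]), 'tau': array([ 8.96060264e-04, -4.31234372e+01, -2.44217134e+01,  7.18402304e-02,
        5.59386739e-02, -1.10054689e-04]), 'tool_pos': array([ 157.9962987 , -500.20718225,  226.03746188]), 'tcp_rot': array([-3.14000609e+00, -2.20208256e-04,  3.05779604e-01]), 'contact_force': array([ 0.60011011,  0.56374529, -0.47950909]), 'moment': array([ 0.00600244,  0.02373613, -0.02239781]), 'grip_width': 91.72619075410788}
side {'mtx': array([[472.22318067,   0.        , 317.62191769],
       [  0.        , 472.22318067, 201.99493683],
       [  0.        ,   0.        ,   1.        ]]), 'eye': array([168.96507783, 925.38587961, 990.42797784]), 'orientation': array([-2.2487951 ,  0.0071273 , -2.72560174])}
top {'mtx': array([[446.86181863,   0.        , 322.40252281],
       [  0.        , 446.86181863, 198.44747302],
       [  0.        ,   0.        ,   1.        ]]), 'eye': array([ 418.48425028,  -19.15147895, 1175.36096647]), 'orientation': array([-2.97313094,  0.02153082, -1.58870432])}
```

View pics/side0.png

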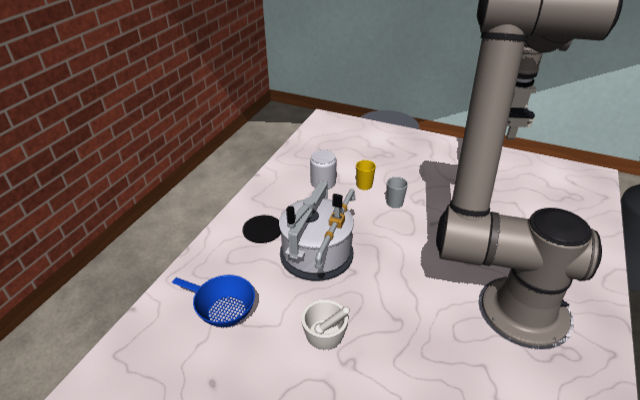

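View pics/top0.png

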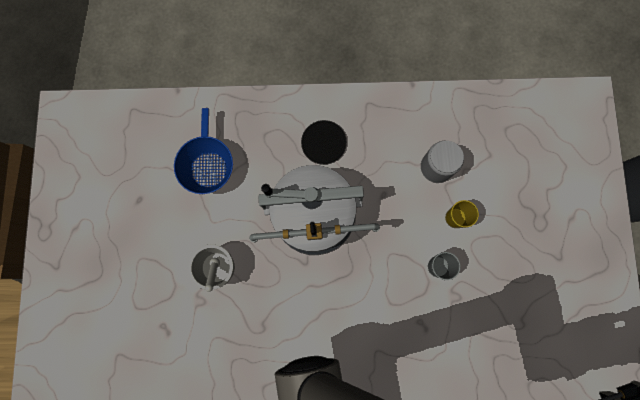

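The top view has +x upwards and +y to the left. The steel tumbler is near (444,265), the yellow look-alike near (462,213) and the pot centre near (312,208). The vent pipe runs from (252,238) to (378,226). I'll enlarge to measure.

```bash
cat > h.py <<'E'
from plant import *
import cv2, numpy as np
from scipy.spatial.transform import Rotation as R
def cam(n):
    c=get_calibration(n); return c['mtx'],np.array(c['eye']),R.from_euler('xyz',c['orientation']).as_matrix()
def ray(n,u,v,z):
    K,e,Rm=cam(n); d=Rm@np.linalg.solve(K,[u,v,1]); return e+d*(z-e[2])/d[2]
def proj(n,p):
    K,e,Rm=cam(n); q=K@(Rm.T@(np.array(p)-e)); return q[:2]/q[2]
def crop(n,im,x0,y0,x1,y1,s,f):
    c=cv2.resize(im[y0:y1,x0:x1],None,fx=s,fy=s,interpolation=cv2.INTER_CUBIC)
    cv2.imwrite(f,cv2.cvtColor(c,cv2.COLOR_RGB2BGR))
E
python3 - <<'E'
from h import *
a=cv2.imread("pics/top0.png")[:,:,::-1]; b=cv2.imread("pics/side0.png")[:,:,::-1]
crop("top",a,240,150,400,260,5,"pics/t_pot.png")
crop("top",a,410,180,490,290,5,"pics/t_tum.png")
crop("side",b,260,140,420,290,4,"pics/s_pot.png")
print(ray("top",444,265,0),ray("top",312,208,139),ray("top",378,226,148),ray("top",252,238,148))
E
```

```text
[ 437.39747943 -308.9589885     0.        ] [572.95497544  24.81356372 139.        ] [ 526.52631339 -127.00703464  148.        ] [504.6255926 163.832937  148.       ]
```

View pics/t_pot.png

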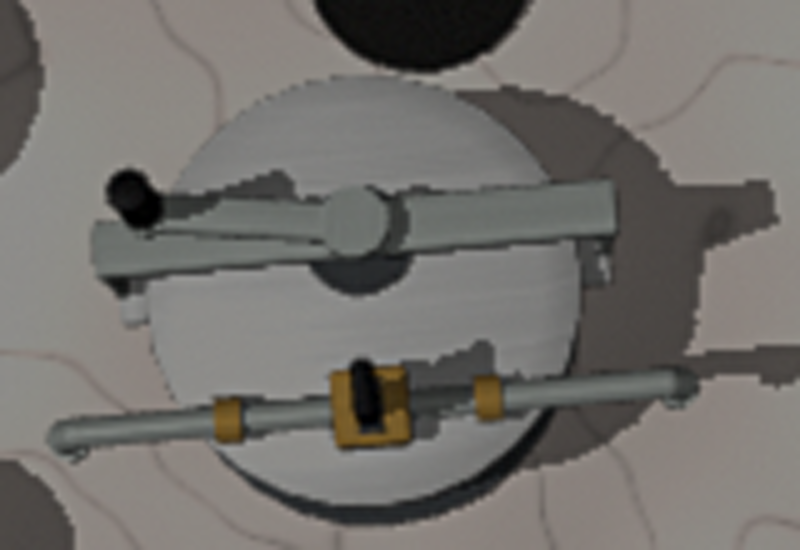

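View pics/t_tum.png

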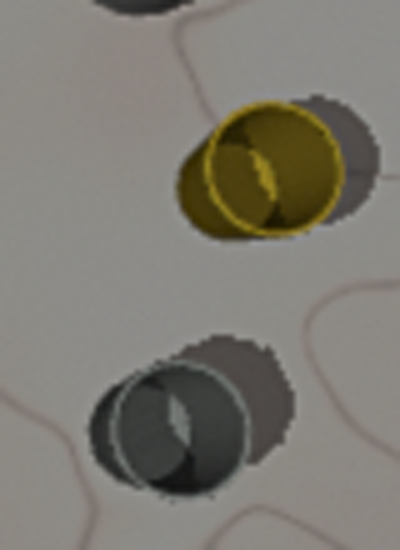

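View pics/s_pot.png

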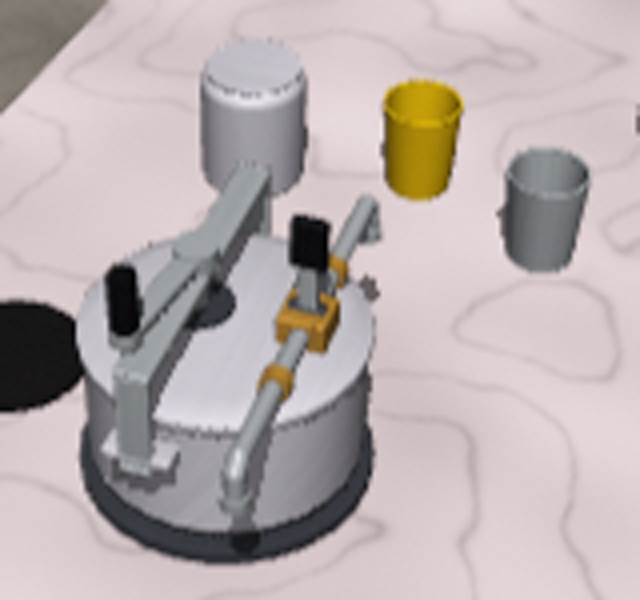

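Run:
```python
from h import *
from scipy.optimize import least_squares
T=lambda X,Y,x0,y0,s:(x0+(X+.5)/s-.5,y0+(Y+.5)/s-.5)
t=lambda X,Y:T(X,Y,240,150,5); s=lambda X,Y:T(X,Y,260,140,4)
obs=[("top",t(371,407),(-60,0,160)),("top",t(357,220),(20,0,190)),
("top",t(103,250),(20,120,177)),("top",t(607,208),(20,-120,177)),
("top",t(229,419),None),
("side",s(307,320),(-60,0,160)),
("top",t(58,434),(-60,145,152)),("top",t(685,383),(-60,-145,152)),
]
obs=[o for o in obs if o[2]]
def pt(q,p):
    c,sn=np.cos(q[2]),np.sin(q[2]); return np.array([q[0]+c*p[0]-sn*p[1],q[1]+sn*p[0]+c*p[1],p[2]])
f=lambda q:np.concatenate([proj(n,pt(q,p))-np.array(uv) for n,uv,p in obs])
r=least_squares(f,[573,22,0],x_scale=[1,1,.01]);print(r.x,np.degrees(r.x[2]));print(r.fun.reshape(-1,2).round(1))
q=r.x
for nm,p in dict(spL=(-60,145,112),spR=(-60,-145,112),lp=(-60,0,155),cp=(20,0,185)).items(): print(nm,pt(q,p).round(1))
# knob
k=ray("top",*t(131,188),238);print("knob",k, ray("side",*s(122,268),238))
d=(k-pt(q,(20,0,238)))[:2];print(np.linalg.norm(d),"clamp",np.pi/2+q[2]-np.arctan2(d[1],d[0]))
print("tumb top", ray("top",*T(181,428,410,180,5),85), "side",ray("side",*s(546,173),85))
print("lever tip top",ray("top",*t(360,368),235), ray("side",*s(311,221),235))
K,e,Rm=cam("top");
```

```text
[5.76865079e+02 2.49910886e+01 5.93888091e-02] 3.402728113570378
[[-0.4 -0.1]
 [-0.8  0.5]
 [-2.3 -0.2]
 [ 2.2 -0.3]
 [ 0.8 -2.9]
 [-0.5 -0.1]
 [-0.   0.1]]
spL [508.4 166.2 112. ]
spR [ 525.6 -123.3  112. ]
lp [517.   21.4 155. ]
cp [596.8  26.2 185. ]
knob [605.34449078 119.05826692 238.        ] [607.344155   117.23633877 238.        ]
93.26956975766382 clamp 0.15080708296896894
tumb top [ 435.47643356 -292.26630458   85.        ] side [ 437.17603163 -289.84644321   85.        ]
lever tip top [526.15562843  22.04316033 235.        ] [517.73571743  22.2355871  235.        ]
```

>>> step_arm --moves '[1,-0.24,0,0,0,-1,0,1,-0.17,0,0,0,-1,0,1,-0.1,0,0,0,-1,0,1,-0.03,0,0,0,-1,0,1,0.04,0,0,0,-1,0,1,0.11,0,0,0,-1,0,1,0.18,0,0,0,-1,0,1,0.26,0,0,0,-1,0]'

```text
time: 0.77
tool_pos: [297.5, -412.4, 222.6]
tcp_rot: [-3.134, -0.003, 0.881]
contact_force: [0.1, -0.1, -0.1]
grip_width: 47.1
```

```bash
cat > d.py <<'E'
# usage: d.py x y z heading_deg tilt_deg   (tool x along heading; tilt leans fingers to heading)
import sys; from h import *
x,y,z,hd,ti=map(float,sys.argv[1:6]); o=get_obs()
Rc=R.from_euler('xyz',o['tcp_rot']); Rt=R.from_euler('z',hd,degrees=True)*R.from_euler('x',180,degrees=True)*R.from_euler('y',ti,degrees=True)
d=Rc.inv().apply(np.array([x,y,z])-o['tool_pos'])/20; w=np.degrees((Rc.inv()*Rt).as_rotvec())/4
w2=Rt.inv().apply(np.array([x,y,z])-o['tool_pos'])/20
print("t",round(o['time'],2),"pos",o['tool_pos'].round(1),"w",o['grip_width'].round(1),"F",o['contact_force'].round(1)); print("shift units",d.round(2),"(in target frame",w2.round(2),") turn units",w.round(2)); print("q",o['joint_positions'].round(2))
E
python3 d.py 403 -353 200 61.9 30
```

```text
Traceback (most recent call last):
  File "d.py", line 7, in <module>
    print("t",round(o['time'],2),"pos",o['tool_pos'].round(1),"w",o['grip_width'].round(1),"F",o['contact_force'].round(1)); print("shift units",d.round(2),"(in target frame",w2.round(2),") turn units",w.round(2)); print("q",o['joint_positions'].round(2))
                                                                  ^^^^^^^^^^^^^^^^^^^^^
AttributeError: 'float' object has no attribute 'round'
```

```bash
sed -i "s/o\['grip_width'\].round(1)/round(o['grip_width'],1)/" d.py; python3 d.py 403 -353 200 61.9 30
```

```text
t 0.77 pos [ 297.5 -412.4  222.6] w 47.1 F [ 0.1 -0.1 -0.1]
shift units [5.65 2.19 1.13] (in target frame [3.86 3.25 3.53] ) turn units [ 0.64  7.41 -2.81]
q [-1.1   0.32  1.57  0.    1.26 -0.41]
```

>>> step_arm --moves '[0.75,0.35,0.2,0.08,0.93,-0.35,0,0.75,0.35,0.2,0.08,0.93,-0.35,0,0.7,0.38,0.25,0.08,0.93,-0.35,0,0.7,0.38,0.25,0.08,0.93,-0.35,0,0.65,0.4,0.3,0.08,0.93,-0.35,0,0.65,0.4,0.35,0.08,0.93,-0.35,0,0.6,0.4,0.4,0.08,0.93,-0.35,0,0.5,0.4,0.4,0.08,0.93,-0.35,0]'

```text
time: 1.43
tool_pos: [420.4, -343.4, 200.3]
tcp_rot: [3.137, -0.548, 1.102]
contact_force: [-0.3, -0.2, -0.1]
grip_width: 46.2
```

```bash
python3 d.py 403 -353 30 61.9 30; python3 d.py 403 -353 120 61.9 30
```

```text
t 1.43 pos [ 420.4 -343.4  200.3] w 46.2 F [-0.3 -0.2 -0.1]
shift units [-5.14 -0.6   6.84] (in target frame [-4.98 -0.54  6.96] ) turn units [-0.09 -0.36  0.27]
q [-1.09  0.54  1.42  0.44  1.53 -0.71]
t 1.43 pos [ 420.4 -343.4  200.3] w 46.2 F [-0.3 -0.2 -0.1]
shift units [-2.79 -0.58  3.  ] (in target frame [-2.73 -0.54  3.06] ) turn units [-0.09 -0.36  0.27]
q [-1.09  0.54  1.42  0.44  1.53 -0.71]
```

>>> step_arm --moves '[-1,-0.2,0.7,0,-0.36,0.27,0,-0.9,-0.1,0.9,0,0,0,0,-0.7,-0.1,0.95,0,0,0,0,-0.7,-0.1,0.95,0,0,0,0,-0.7,-0.1,0.95,0,0,0,0,-0.7,0,0.95,0,0,0,0,-0.4,0,0.5,0,0,0,0,0,0,0,0,0,0,0]'

```text
time: 2.1
tool_pos: [396.0, -362.0, 36.1]
tcp_rot: [-3.13, -0.529, 1.08]
contact_force: [-0.5, 1.1, 0.4]
grip_width: 45.7
```

```bash
python3 d.py 403 -353 28 61.9 30; python3 -c "
from h import *
a=capture('top');b=capture('side')
crop('',a,340,160,500,330,3,'pics/a.png');crop('',b,280,100,440,250,4,'pics/b.png')"
```

```text
t 2.1 pos [ 396.  -362.    36.1] w 45.7 F [-0.5  1.1  0.4]
shift units [0.28 0.1  0.63] (in target frame [0.28 0.1  0.63] ) turn units [-0.16 -0.08 -0.01]
q [-1.13  0.74  1.55  0.44  1.22 -0.87]
```

View pics/a.png

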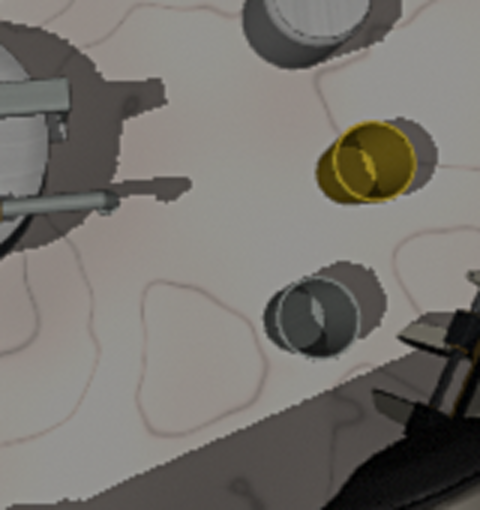

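View pics/b.png

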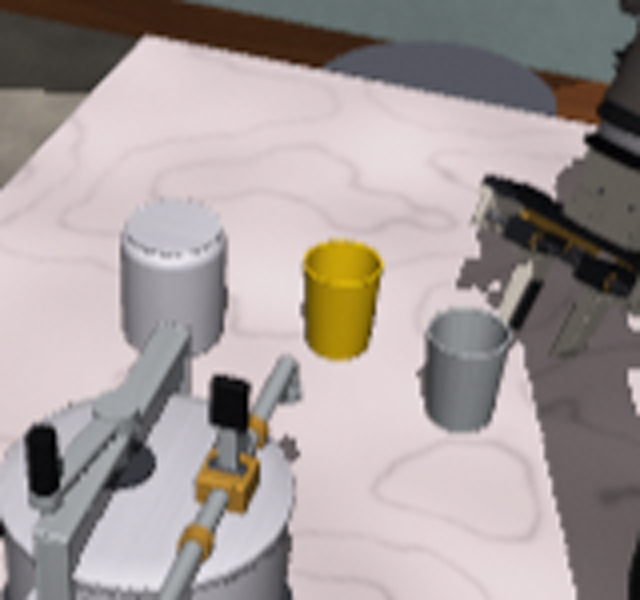

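The fingers sit symmetrically behind the tumbler, so I'll push it along the heading.

>>> step_arm --moves '[0.25,0.05,0.5,-0.1,0,0,0,0.4,0.05,0.3,0,0,0,0,0.43,0,0.25,0,0,0,0,0.43,0,0.25,0,0,0,0,0.43,0,0.25,0,0,0,0,0.43,0,0.25,0,0,0,0,0.43,0,0.25,0,0,0,0,0.43,0,0.25,0,0,0,0]'

```text
time: 2.87
tool_pos: [441.2, -293.1, 38.3]
tcp_rot: [3.128, -0.52, 1.088]
contact_force: [-1.1, -0.2, 0.0]
grip_width: 46.1
```

```bash
python3 d.py 509 -155 27 61.9 30; python3 -c "
from h import *
a=capture('top');b=capture('side')
crop('',a,340,160,500,330,3,'pics/a1.png');crop('',b,280,100,440,250,4,'pics/b1.png')"
```

```text
t 2.87 pos [ 441.2 -293.1   38.3] w 46.1 F [-1.1 -0.2  0. ]
shift units [ 6.39 -0.26  4.31] (in target frame [ 6.37 -0.26  4.33] ) turn units [0.13 0.05 0.1 ]
q [-1.01  0.69  1.66  0.51  1.11 -0.82]
```

View pics/a1.png

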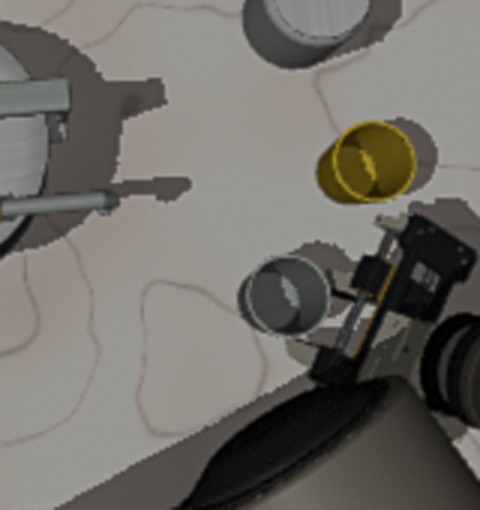

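View pics/b1.png

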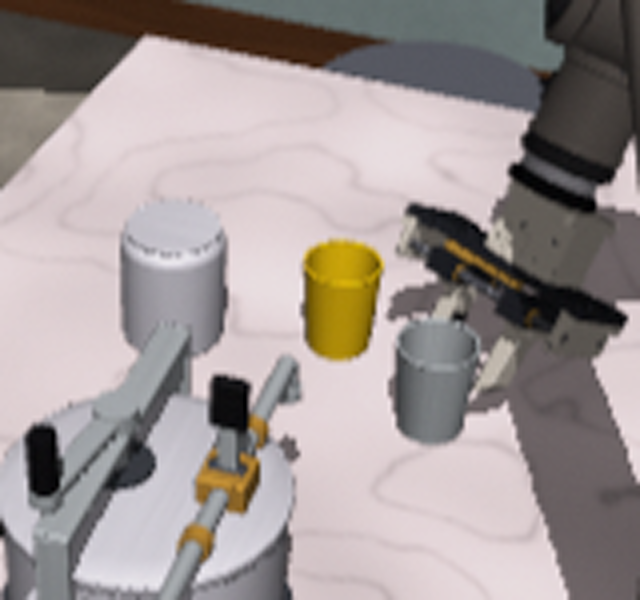

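Run:
```python
from h import *
print("cup",ray("top",340+289.5/3-.5,160+295.5/3-.5,85),ray("side",280+438.5/4-.5,100+343/4-.5,85))
print("yellow",ray("top",340+375.5/3-.5,160+161/3-.5,85))
print("gripper end",[ray("top",340+u/3-.5,160+v/3-.5,z).round() for u,v in((412,215),(390,215)) for z in(90,120,150)])
```

```text
cup [ 453.03831522 -269.90370859   85.        ] [ 454.02908168 -268.74044977   85.        ]
yellow [ 560.35723945 -346.17419147   85.        ]
gripper end [array([ 515., -371.,   90.]), array([ 513., -361.,  120.]), array([ 510., -351.,  150.]), array([ 516., -353.,   90.]), array([ 513., -344.,  120.]), array([ 510., -335.,  150.])]
```

>>> step_arm --moves '[0.37,-0.2,0.33,0,0,0,0,0.37,-0.2,0.33,0,0,0,0,0.37,-0.2,0.33,0,0,0,0,0.37,-0.17,0.33,0,0,0,0,0.37,-0.17,0.3,0,0,0,0,0.37,-0.17,0.3,0,0,0,0,0.37,-0.17,0.3,0,0,0,0]'

```text
time: 3.55
tool_pos: [451.4, -217.9, 24.3]
tcp_rot: [3.125, -0.518, 1.088]
contact_force: [0.1, -1.7, 0.8]
grip_width: 45.5
```

```bash
python3 d.py 513 -147 27 61.9 30; python3 -c "
from h import *
a=capture('top');b=capture('side')
crop('',a,340,160,500,330,3,'pics/a2.png');crop('',b,280,100,440,250,4,'pics/b2.png')"
```

```text
t 3.55 pos [ 451.4 -217.9   24.3] w 45.5 F [ 0.1 -1.7  0.8]
shift units [4.04 1.04 2.16] (in target frame [4.03 1.05 2.17] ) turn units [0.19 0.08 0.09]
q [-0.91  0.65  1.81  0.58  0.98 -0.83]
```

View pics/a2.png

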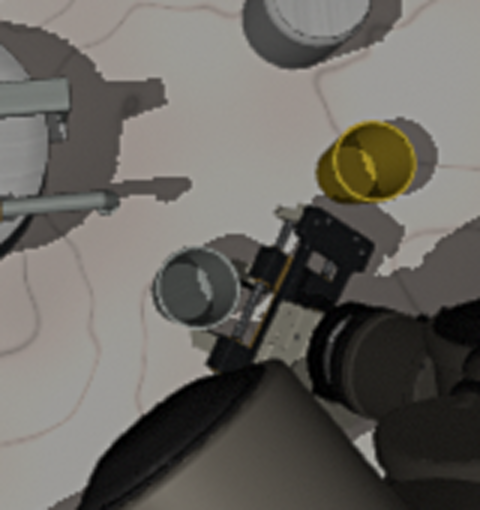

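View pics/b2.png

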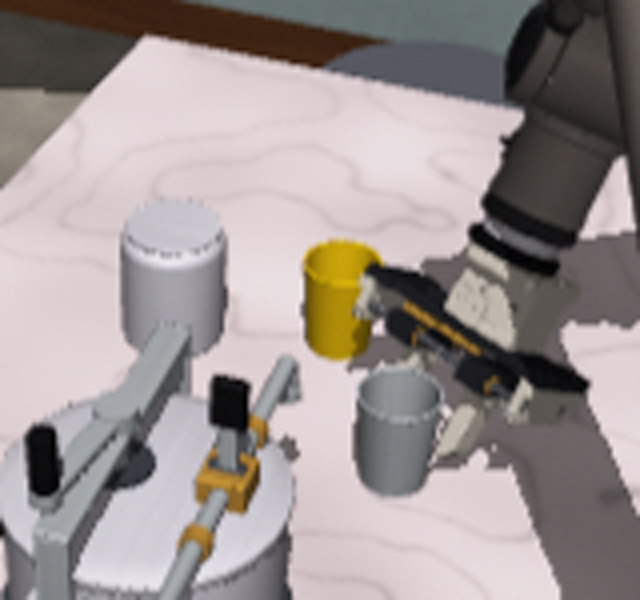

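```bash
python3 - <<'E'
from h import *
print("cup",ray("top",340+200/3-.5,160+287/3-.5,85),ray("side",280+400/4-.5,100+396/4-.5,85))
for n in("top","side"):
  x0,y0,s=(340,160,3) if n=="top" else (280,100,4)
  c=ray("side",280+400/4-.5,100+396/4-.5,85)
  for z,r in((85,34),(0,28)):
    P=np.array([proj(n,[c[0]+r*np.cos(a),c[1]+r*np.sin(a),z]) for a in np.linspace(0,6.28,60)])
    P=(P-[x0,y0]+.5)*s; print(n,z,P.min(0).round(),P.max(0).round())
E
python3 -c "
from h import *
a=capture('top');b=capture('side')
crop('',a,380,220,440,280,8,'pics/a3.png');crop('',b,355,180,405,230,10,'pics/b3.png')"
```

```text
cup [ 461.1533024  -198.68982047   85.        ] [ 461.06995573 -191.59997893   85.        ]
top 85 [149. 245.] [234. 330.]
top 0 [143. 259.] [208. 324.]
side 85 [356. 369.] [444. 424.]
side 0 [357. 457.] [427. 503.]
```

View pics/a3.png

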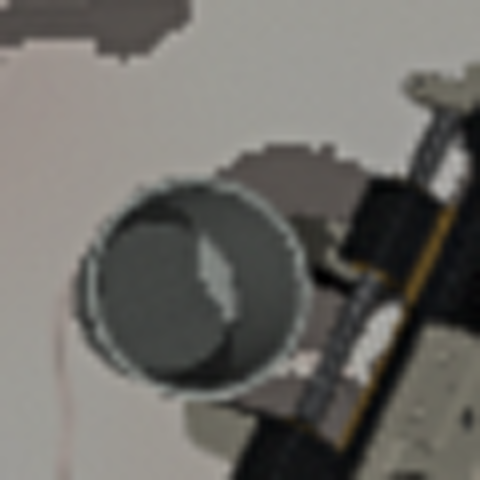

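View pics/b3.png

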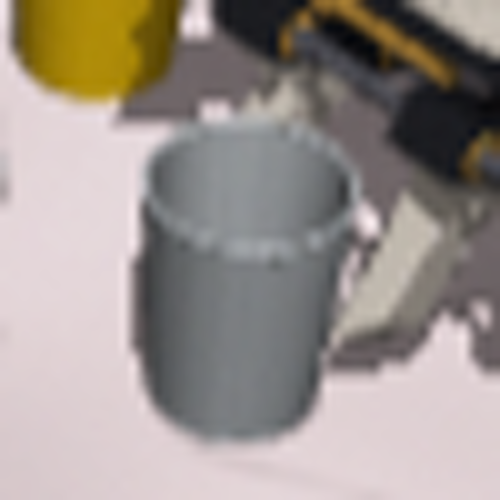

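Run:
```python
from h import *
from scipy.optimize import least_squares
def tri(a,b):
  return least_squares(lambda p:np.r_[proj("top",p)-a,proj("side",p)-b],[460,-195,60]).x
print("now rim",tri((404.3,255.5),(379.8,198.1)))
print("start rim",tri((445.8,265.2),(260+546.5/4-.5,140+173.5/4-.5)))
print("prev rim",tri((436.0,258.0),(280+438.5/4-.5,100+343/4-.5)))
```

```text
now rim [ 460.61570525 -194.1504899    84.82553947]
start rim [ 436.2803291  -292.51675961   83.32938258]
prev rim [ 453.50163832 -269.98472402   84.22332559]
```

>>> step_arm --moves '[0.41,0.13,0.26,0,0,0,0,0.41,0.13,0.26,0,0,0,0,0.41,0.13,0.26,0,0,0,0,0.41,0.13,0.26,0,0,0,0,0.41,0.13,0.26,0,0,0,0,0.41,0.13,0.26,0,0,0,0]'

```text
time: 4.25
tool_pos: [496.1, -173.4, 21.6]
tcp_rot: [3.124, -0.517, 1.086]
contact_force: [-1.0, -1.0, 1.2]
grip_width: 46.1
```

```bash
python3 d.py 513 -147 27 61.9 30; python3 -c "
from h import *
a=capture('top');b=capture('side')
crop('',a,350,190,430,270,7,'pics/a4.png');crop('',b,315,150,395,230,7,'pics/b4.png')"
```

```text
t 4.25 pos [ 496.1 -173.4   21.6] w 46.1 F [-1.  -1.   1.2]
shift units [1.49 0.12 0.54] (in target frame [1.49 0.12 0.55] ) turn units [0.22 0.1  0.07]
q [-0.79  0.66  1.8   0.63  0.94 -0.74]
```

View pics/a4.png

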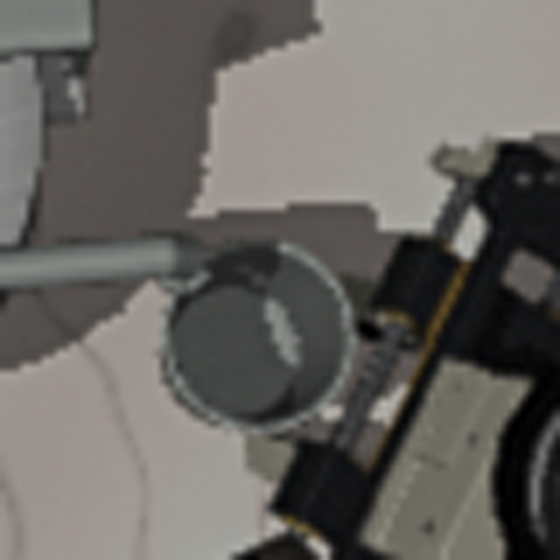

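View pics/b4.png

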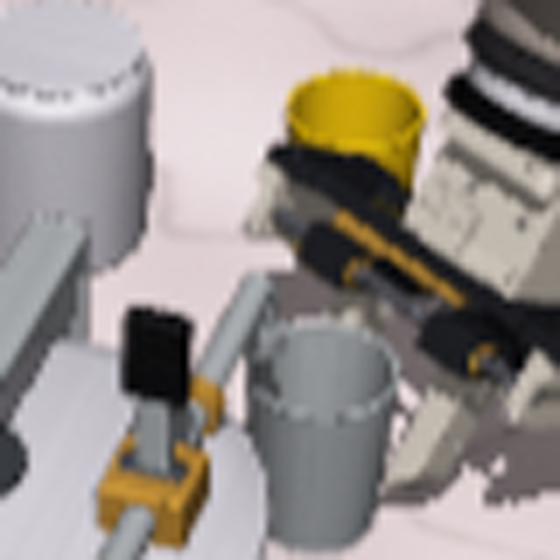

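Run:
```python
from h import *
from scipy.optimize import least_squares
def tri(a,b):
  return least_squares(lambda p:np.r_[proj("top",p)-a,proj("side",p)-b],[460,-195,60]).x
print("now rim",tri((386.4,237.7),(360.6,202.4)))
# spout elbow end check
print("spout tip side", ray("side",315+268/7-.5,150+320/7-.5,112), "expect px", (proj("side",[525.6,-123.3,112])-[315,150])*7,(proj("top",[525.6,-123.3,150])-[350,190])*7)
```

```text
now rim [ 505.91129319 -152.64373531   83.67914045]
spout tip side [ 531.21966417 -141.66567825  112.        ] expect px [261.74315774 344.07501706] [185.41032991 254.3871587 ]
```

>>> step_arm --moves '[0.43,0.05,0.23,0,0,0,0,0.43,0.05,0.23,0,0,0,0,0.4,0.05,0.22,0,0,0,0,0,0,0,0,0,0,0]'

```text
time: 4.68
tool_pos: [513.7, -145.9, 21.8]
tcp_rot: [3.125, -0.517, 1.087]
contact_force: [-0.6, 0.1, -0.3]
grip_width: 46.1
```

```bash
python3 d.py 515.8 -144 25 61.9 30; python3 -c "
from h import *
a=capture('top');b=capture('side')
crop('',a,350,190,430,270,7,'pics/a5.png');crop('',b,315,150,395,230,7,'pics/b5.png')"
```

```text
t 4.68 pos [ 513.7 -145.9   21.8] w 46.1 F [-0.6  0.1 -0.3]
shift units [ 0.19  0.05 -0.07] (in target frame [ 0.2   0.05 -0.07] ) turn units [0.18 0.09 0.09]
q [-0.72  0.66  1.8   0.66  0.91 -0.71]
```

View pics/a5.png

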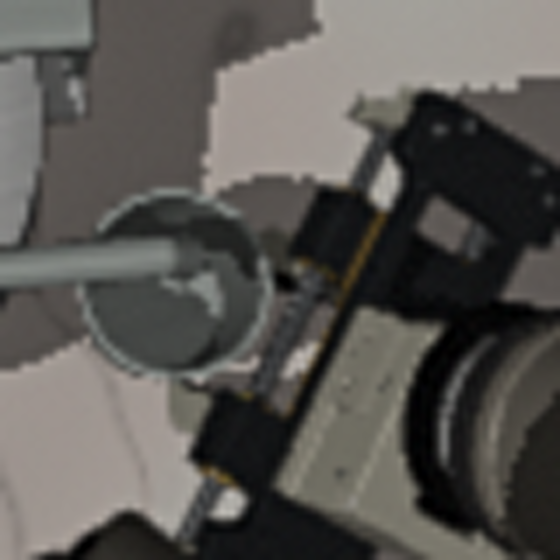

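View pics/b5.png

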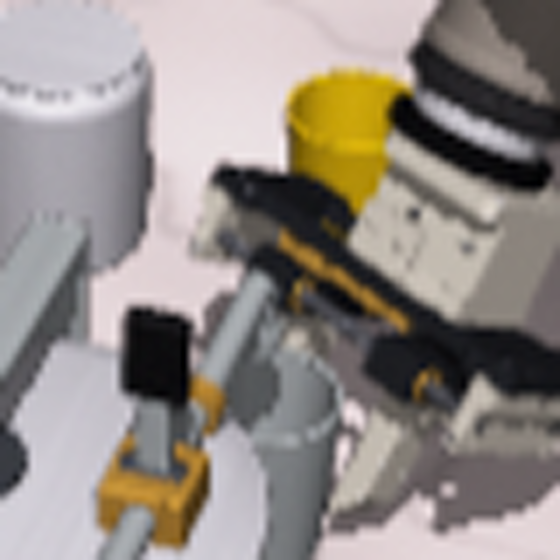

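Run:
```python
from h import *
print(ray("top",350+175.5/7-.5,190+283.5/7-.5,85))
```

```text
[ 523.52818311 -124.89771235   85.        ]
```

>>> step_arm --moves '[-0.43,0,-0.25,0,0,0,0,-0.6,0,-0.4,0,0,0,0,-0.6,0,-0.6,0,0,0,0,0,0,-1,0,0,0,0,0,0,-1,0,0,0,0,0,0,-1,0,0,0,0,0,0,-1,0,0,0,0,0,0,-1,0,0,0,0]'

```text
time: 5.45
tool_pos: [462.2, -232.3, 114.2]
tcp_rot: [3.136, -0.518, 1.08]
contact_force: [0.5, -0.3, 0.4]
grip_width: 46.0
```

```bash
python3 -c "
from h import *
a=capture('top');b=capture('side')
crop('',a,230,140,430,270,4,'pics/a6.png');crop('',b,250,130,400,290,4,'pics/b6.png')"
python3 - <<'E'
import numpy as np
q=[576.9,25,.0594]
pt=lambda p:(q[0]+np.cos(q[2])*p[0]-np.sin(q[2])*p[1],q[1]+np.sin(q[2])*p[0]+np.cos(q[2])*p[1])
print([np.round(pt((-60,y))) for y in (50,40,14.5,-10,-15)])
E
```

```text
[array([514.,  71.]), array([515.,  61.]), array([516.,  36.]), array([518.,  11.]), array([518.,   6.])]
```

View pics/a6.png

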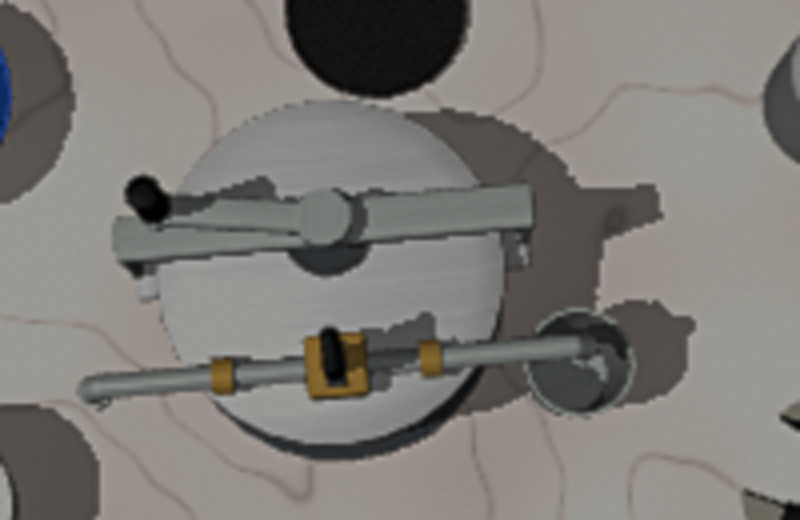

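View pics/b6.png

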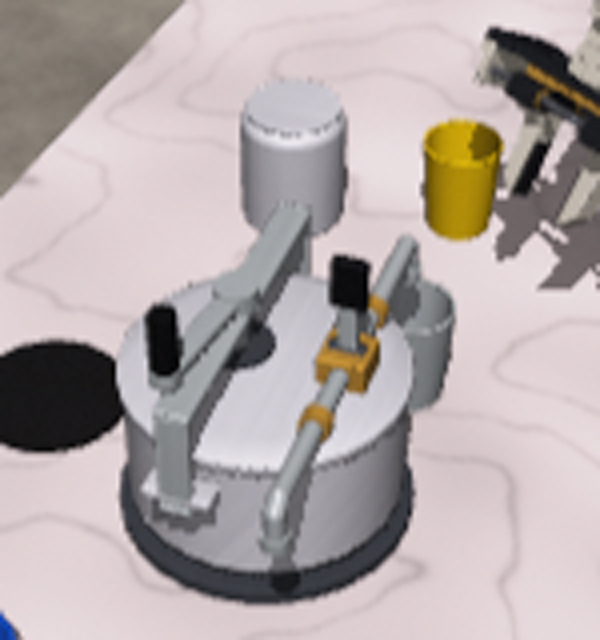

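```bash
python3 d.py 462 -200 270 93.4 0
```

```text
t 5.55 pos [ 463.4 -234.4  115.7] w 46.0 F [ 0.5 -0.  -0.1]
shift units [ 5.1  -0.79 -5.99] (in target frame [ 1.72  0.03 -7.71] ) turn units [ 2.2  -7.15 -7.73]
q [-0.91  0.53  1.69  0.51  1.18 -0.68]
```

>>> step_arm --moves '[0.6,-0.1,-0.75,0.27,-0.89,-0.96,1,0.6,-0.1,-0.8,0.27,-0.89,-0.96,1,0.5,-0.1,-0.85,0.27,-0.89,-0.96,1,0.4,0,-0.9,0.27,-0.89,-0.96,1,0.35,0,-0.95,0.27,-0.89,-0.96,1,0.3,0,-1,0.27,-0.89,-0.96,1,0.25,0,-1,0.27,-0.89,-0.96,1,0.2,0,-1,0.27,-0.89,-0.96,1]'

```text
time: 6.22
tool_pos: [452.8, -215.1, 271.3]
tcp_rot: [-3.124, 0.007, 1.635]
contact_force: [-0.7, 0.5, -0.9]
grip_width: 0.9
```

```bash
python3 d.py 514.5 70 270 93.4 0
```

```text
t 6.22 pos [ 452.8 -215.1  271.3] w 0.9 F [-0.7  0.5 -0.9]
shift units [14.03  3.99 -0.11] (in target frame [14.05  3.93  0.06] ) turn units [-0.25  0.1   0.07]
q [-0.59  0.27  1.5  -0.02  1.38 -0.65]
```

>>> step_arm --moves '[1,0.28,0,-0.1,0,0,1,1,0.28,0,-0.1,0,0,1,1,0.28,0,0,0,0,1,1,0.28,0,0,0,0,1,1,0.28,0,0,0,0,1,1,0.28,0,0,0,0,1,1,0.28,0,0,0,0,1,1,0.28,0,0,0,0,1]'

```text
time: 6.88
tool_pos: [486.4, -48.3, 267.9]
tcp_rot: [-3.137, 0.013, 1.639]
contact_force: [0.1, -0.3, -0.3]
grip_width: 0.6
```

```bash
python3 d.py 514.5 70 270 93.4 0
```

```text
t 6.88 pos [486.4 -48.3 267.9] w 0.6 F [ 0.1 -0.3 -0.3]
shift units [ 5.8   1.81 -0.19] (in target frame [ 5.82  1.75 -0.11] ) turn units [-0.07  0.18  0.13]
q [-0.25  0.25  1.54 -0.01  1.35 -0.31]
```

>>> step_arm --moves '[1,0.28,-0.05,0,0.1,0.1,1,1,0.28,-0.05,0,0.1,0,1,1,0.28,0,0,0,0,1,1,0.28,0,0,0,0,1,1,0.3,0,0,0,0,1,0.7,0.3,0,0,0,0,1,0,0,0,0,0,0,1]'

```text
time: 7.47
tool_pos: [511.8, 75.1, 261.9]
tcp_rot: [-3.124, -0.006, 1.635]
contact_force: [-0.0, -0.2, 0.5]
grip_width: 0.6
```

```bash
python3 d.py 514.5 66 205 93.4 0
```

```text
t 7.47 pos [511.8  75.1 261.9] w 0.6 F [-0.  -0.2  0.5]
shift units [-0.48  0.16  2.84] (in target frame [-0.46  0.11  2.85] ) turn units [-0.25 -0.09  0.07]
q [-0.01  0.31  1.47  0.    1.38 -0.07]
```

>>> step_arm --moves '[-0.2,0,0.8,-0.1,0,0,1,-0.2,0.05,0.8,-0.1,0,0,1,-0.2,0.05,0.8,0,0,0,1,-0.2,0.05,0.4,0,0,0,1,0,0,0,0,0,0,1]'

```text
time: 7.88
tool_pos: [513.8, 57.3, 200.6]
tcp_rot: [-3.134, -0.006, 1.638]
contact_force: [-0.5, -0.0, 1.1]
grip_width: 0.5
```

```bash
python3 d.py 518 6 205 93.4 0;python3 -c "
from h import *
a=capture('top');b=capture('side')
crop('',a,250,140,400,270,4,'pics/a7.png');crop('',b,250,90,400,240,4,'pics/b7.png')"
```

```text
t 7.88 pos [513.8  57.3 200.6] w 0.5 F [-0.5 -0.   1.1]
shift units [-2.57  0.03 -0.24] (in target frame [-2.57  0.06 -0.22] ) turn units [-0.11 -0.08  0.12]
q [-0.04  0.35  1.58  0.01  1.21 -0.11]
```

View pics/b7.png

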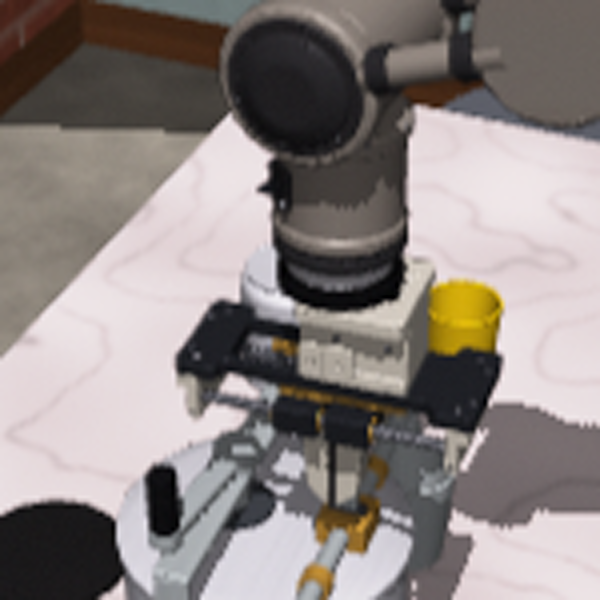

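View pics/a7.png

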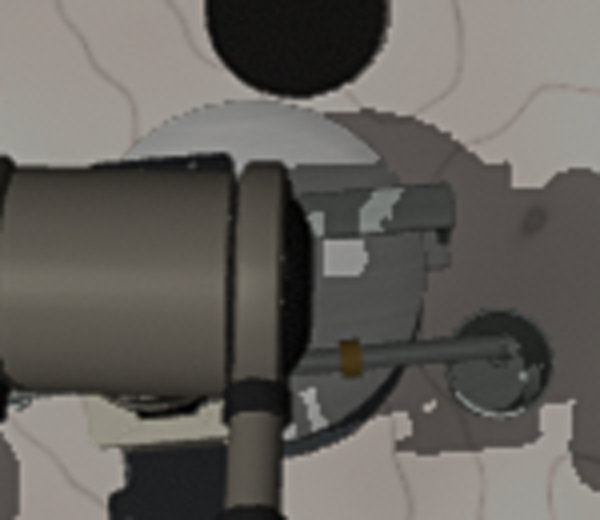

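>>> step_arm --moves '[-0.4,0,-0.05,0,0,0,1,-0.4,0,-0.05,0,0,0,1,-0.4,0,0,0,0,0,1,-0.35,0,0,0,0,0,1,-0.3,0,0,0,0,0,1,0,0,0,0,0,0,1]'

```text
time: 8.48
tool_pos: [518.5, 17.7, 207.6]
tcp_rot: [3.141, -0.007, 1.639]
contact_force: [0.0, 3.1, -0.4]
grip_width: 0.4
```

```bash
python3 d.py 517 13.5 201 93.4 0
```

```text
t 8.48 pos [518.5  17.7 207.6] w 0.4 F [ 0.   3.1 -0.4]
shift units [-0.21 -0.09  0.33] (in target frame [-0.21 -0.09  0.33] ) turn units [ 0.   -0.11  0.12]
q [-0.12  0.35  1.57  0.01  1.22 -0.19]
```

>>> step_arm --moves '[-0.25,0,0.08,0,0,0,1,-0.1,0,0.05,0,0,0,1,0,0,0,0,0,0,1]'

```text
time: 8.73
tool_pos: [519.0, 10.7, 205.1]
tcp_rot: [3.141, -0.009, 1.638]
contact_force: [0.3, 4.1, 0.7]
grip_width: 0.4
```

```bash
python3 d.py 517 12 205 93.4 0;python3 -c "
from h import *
b=capture('side')
crop('',b,300,140,380,230,7,'pics/b8.png')"
```

```text
t 8.73 pos [519.   10.7 205.1] w 0.4 F [0.3 4.1 0.7]
shift units [ 0.07 -0.1   0.01] (in target frame [ 0.07 -0.1   0.  ] ) turn units [ 0.01 -0.13  0.11]
q [-0.13  0.35  1.58  0.01  1.22 -0.2 ]
```

View pics/b8.png

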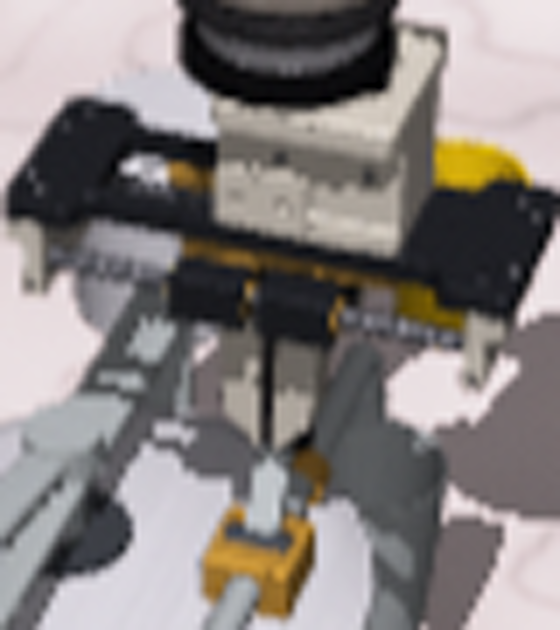

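>>> step_arm --moves '[0,0,0,0,0,0,1,0,0,0,0,0,0,1,0,0,0,0,0,0,1,0,0,0,0,0,0,1,0,0,0,0,0,0,1,0,0,0,0,0,0,1,0,0,0,0,0,0,1,0,0,0,0,0,0,1]'

```text
time: 9.45
tool_pos: [519.0, 12.0, 205.6]
tcp_rot: [3.14, -0.009, 1.64]
contact_force: [-0.6, 2.9, 1.7]
grip_width: 0.6
```

>>> step_arm --moves '[-0.06,0,0,0,0,0,1,0,0,0,0,0,0,1,0,0,0,0,0,0,1,-0.02,0,0,0,0,0,1,0,0,0,0,0,0,1,0,0,0,0,0,0,1,0,0,0,0,0,0,1,0,0,0,0,0,0,1]'

```text
time: 10.12
tool_pos: [519.0, 10.6, 205.2]
tcp_rot: [3.141, -0.01, 1.64]
contact_force: [-0.8, 3.6, 0.9]
grip_width: 0.0
```

>>> step_arm --moves '[-0.03,0,0,0,0,0,1,0,0,0,0,0,0,1,0,0,0,0,0,0,1,0,0,0,0,0,0,1,0,0,0,0,0,0,1]'

```text
time: 10.53
tool_pos: [519.0, 10.4, 205.2]
tcp_rot: [3.141, -0.011, 1.64]
contact_force: [-0.9, 5.3, 1.2]
grip_width: 0.2
```

>>> step_arm --moves '[0.2,0,0,0,0,0,1,0.3,0,0,0,0,0,1,0.3,0,0,0,0,0,1,0.4,0,0,0,0,0,1,0.4,0,0,0,0,0,1,0.5,0,0,0,0,0,1,0.5,0,0,0,0,0,1,0,0,-0.5,0,0,0,1]'

```text
time: 11.2
tool_pos: [514.7, 65.2, 214.7]
tcp_rot: [-3.141, -0.006, 1.639]
contact_force: [-1.0, -0.3, 0.4]
grip_width: 0.4
```

```bash
python3 d.py 514 60 275 93.4 0;python3 -c "
from h import *
b=capture('side')
crop('',b,270,120,390,240,5,'pics/b9.png')"
```

```text
t 11.2 pos [514.7  65.2 214.7] w 0.4 F [-1.  -0.3  0.4]
shift units [-0.24 -0.06 -3.02] (in target frame [-0.26 -0.05 -3.01] ) turn units [-0.02 -0.09  0.13]
q [-0.03  0.34  1.56  0.01  1.24 -0.1 ]
```

View pics/b9.png

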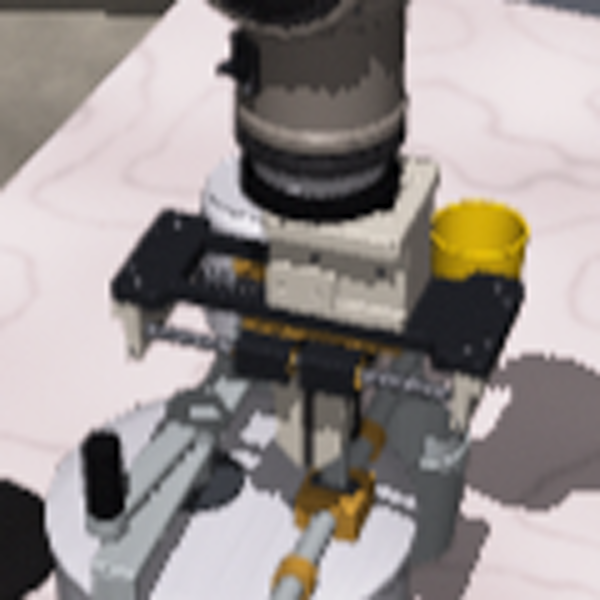

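```bash
cat > c.py <<'E'
from h import *
o=get_obs(); P=np.array([596.8,26.2]); c,s=np.cos(.0594),np.sin(.0594)
d=o['tool_pos'][:2]-P; f=np.array([c*d[0]+s*d[1],-s*d[0]+c*d[1]])
print("t",round(o['time'],2),"F pot-rel x,y",f.round(1),"z",o['tool_pos'][2].round(1),"force",o['contact_force'].round(1),"rot",o['tcp_rot'].round(3))
for th in(.15,.5,.9,1.2,1.5,1.57):
  g=95*np.array([np.sin(th),np.cos(th)])+10*np.array([-np.cos(th),np.sin(th)])+[-19,9.5]
  print(th,g.round(1),"units tool x,y",((g-f)[::-1]/20).round(2))
E
python3 c.py
```

```text
t 11.25 F pot-rel x,y [-78.2  43. ] z 217.8 force [ 2.  -0.1  1.4] rot [ 3.138 -0.005  1.639]
0.15 [-14.7 104.9] units tool x,y [3.09 3.17]
0.5 [17.8 97.7] units tool x,y [2.73 4.8 ]
0.9 [49.2 76.4] units tool x,y [1.67 6.37]
1.2 [65.9 53.2] units tool x,y [0.51 7.2 ]
1.5 [75.1 26.2] units tool x,y [-0.84  7.66]
1.57 [76.  19.6] units tool x,y [-1.17  7.71]
```

>>> step_arm --moves '[0.8,0.1,0,0,0,0,1,0.8,0.3,0.1,0,0,0,1,0.7,0.4,0.15,0,0,0,1,0.5,0.5,0.15,0,0,0,1,0.2,0.5,0.15,0,0,0,1,0,0,0,0,0,0,1]'

```text
time: 11.75
tool_pos: [551.5, 129.0, 212.6]
tcp_rot: [3.129, -0.003, 1.64]
contact_force: [-1.2, -0.5, 0.5]
grip_width: 0.3
```

```bash
python3 c.py; python3 -c "
from h import *
b=capture('side')
crop('',b,240,90,390,240,4,'pics/b10.png')"
```

```text
t 11.75 F pot-rel x,y [-39.1 105.3] z 212.6 force [-1.2 -0.5  0.5] rot [ 3.129e+00 -3.000e-03  1.640e+00]
0.15 [-14.7 104.9] units tool x,y [-0.02  1.22]
0.5 [17.8 97.7] units tool x,y [-0.38  2.85]
0.9 [49.2 76.4] units tool x,y [-1.44  4.42]
1.2 [65.9 53.2] units tool x,y [-2.6   5.25]
1.5 [75.1 26.2] units tool x,y [-3.95  5.71]
1.57 [76.  19.6] units tool x,y [-4.28  5.76]
```

View pics/b10.png

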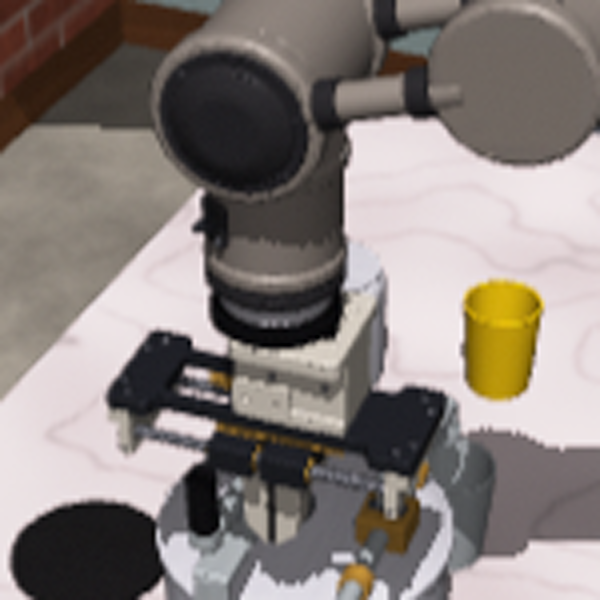

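>>> step_arm --moves '[0,0.6,0.2,0,0,0,1,0,0.6,0.15,0,0,0,1,-0.1,0.55,0.05,0,0,0,1,-0.12,0.55,0,0,0,0,1,-0.14,0.55,0,0,0,0,1,0,0,0,0,0,0,1]'

```text
time: 12.3
tool_pos: [606.6, 122.4, 207.9]
tcp_rot: [3.132, -0.002, 1.639]
contact_force: [-0.6, 0.1, 0.5]
grip_width: 0.4
```

```bash
python3 c.py; python3 -c "
from h import *
b=capture('side')
crop('',b,240,90,390,240,4,'pics/b11.png')"
```

```text
t 12.3 F pot-rel x,y [15.5 95.4] z 207.9 force [-0.6  0.1  0.5] rot [ 3.132e+00 -2.000e-03  1.639e+00]
0.15 [-14.7 104.9] units tool x,y [ 0.47 -1.51]
0.5 [17.8 97.7] units tool x,y [0.11 0.11]
0.9 [49.2 76.4] units tool x,y [-0.95  1.69]
1.2 [65.9 53.2] units tool x,y [-2.11  2.52]
1.5 [75.1 26.2] units tool x,y [-3.46  2.98]
1.57 [76.  19.6] units tool x,y [-3.79  3.03]
```

View pics/b11.png

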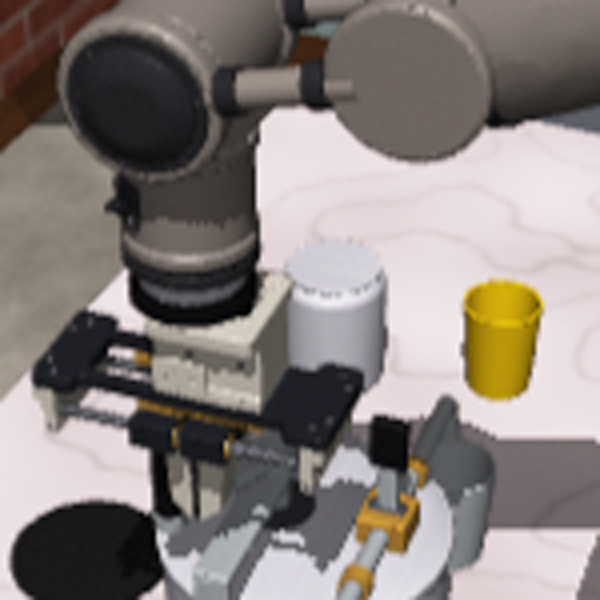

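>>> step_arm --moves '[-0.2,0.5,0.05,0,0,0,1,-0.3,0.5,0.05,0,0,0,1,-0.35,0.45,0,0,0,0,1,-0.45,0.35,0,0,0,0,1,-0.5,0.3,0,0,0,0,1,0,0,0,0,0,0,1]'

```text
time: 12.85
tool_pos: [646.1, 87.7, 208.5]
tcp_rot: [3.137, -0.003, 1.64]
contact_force: [0.6, -0.3, -0.2]
grip_width: 0.5
```

```bash
python3 c.py; python3 -c "
from h import *
b=capture('side')
crop('',b,200,90,390,240,4,'pics/b12.png')"
```

```text
t 12.85 F pot-rel x,y [52.9 58.4] z 208.5 force [ 0.6 -0.3 -0.2] rot [ 3.137e+00 -3.000e-03  1.640e+00]
0.15 [-14.7 104.9] units tool x,y [ 2.32 -3.38]
0.5 [17.8 97.7] units tool x,y [ 1.96 -1.75]
0.9 [49.2 76.4] units tool x,y [ 0.9  -0.18]
1.2 [65.9 53.2] units tool x,y [-0.26  0.65]
1.5 [75.1 26.2] units tool x,y [-1.61  1.11]
1.57 [76.  19.6] units tool x,y [-1.94  1.16]
```

View pics/b12.png

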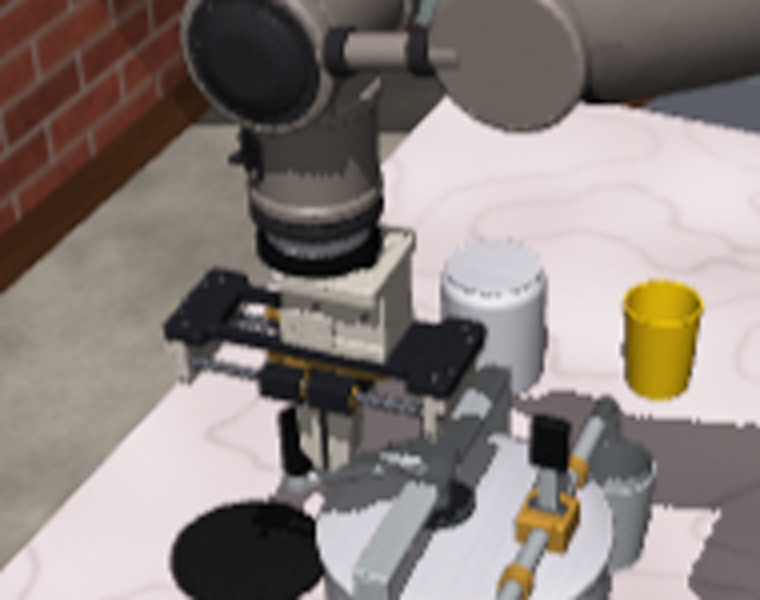

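>>> step_arm --moves '[-0.1,0.5,0,0,0,0,1,-0.3,0.35,0,0,0,0,1,-0.45,0.2,0,0,0,0,1,-0.45,0.1,0,0,0,0,1,0,0,0,0,0,0,1]'

```text
time: 13.32
tool_pos: [661.0, 57.8, 208.4]
tcp_rot: [-3.123, 0.005, 1.637]
contact_force: [-1.2, -0.1, -0.5]
grip_width: 0.2
```

```bash
python3 c.py; python3 -c "
from h import *
b=capture('side')
crop('',b,200,90,390,240,4,'pics/b13.png')"
```

```text
t 13.32 F pot-rel x,y [65.9 27.7] z 208.4 force [-1.2 -0.1 -0.5] rot [-3.123  0.005  1.637]
0.15 [-14.7 104.9] units tool x,y [ 3.86 -4.03]
0.5 [17.8 97.7] units tool x,y [ 3.5  -2.41]
0.9 [49.2 76.4] units tool x,y [ 2.43 -0.84]
1.2 [65.9 53.2] units tool x,y [1.28 0.  ]
1.5 [75.1 26.2] units tool x,y [-0.08  0.46]
1.57 [76.  19.6] units tool x,y [-0.41  0.5 ]
```

View pics/b13.png

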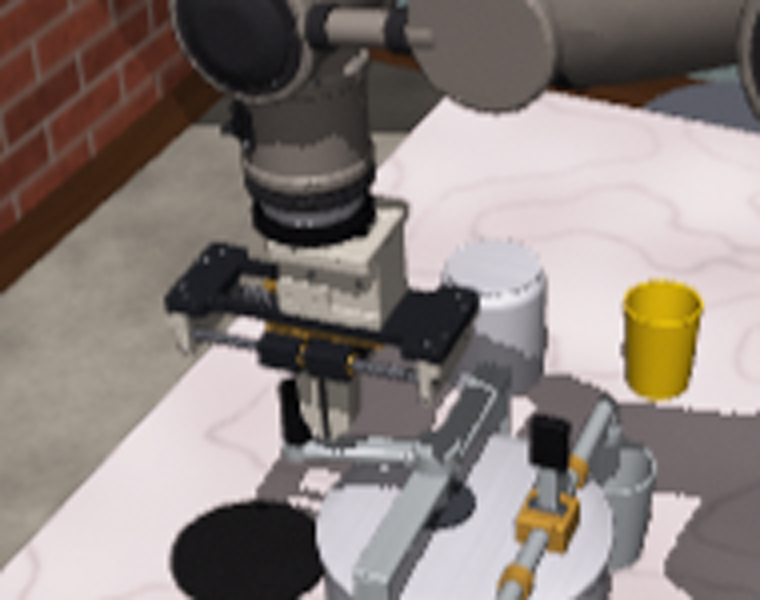

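Run:
```python
from h import *
k=ray("side",200+288.5/4-.5,90+385/4-.5,238)
d=k[:2]-[596.8,26.2]; c,s=np.cos(.0594),np.sin(.0594)
f=[c*d[0]+s*d[1],-s*d[0]+c*d[1]];print(k,f,np.hypot(*f),np.arctan2(f[0],f[1]))
```

```text
[691.44715891  58.38458494 238.        ] [np.float64(96.39087369000985), np.float64(26.509086502858295)] 99.96965638602275 1.3024147202034857
```

>>> step_arm --moves '[0.3,-0.2,0,0,0,0,1,0.6,0,0,0,0,0,1,0.5,0.1,0,0,0,0,1,0,0.6,0,0,0,0,1,0,0.5,0,0,0,0,1,0,0,0,0,0,0,1]'

```text
time: 13.87
tool_pos: [678.8, 96.6, 209.6]
tcp_rot: [-3.128, 0.002, 1.641]
contact_force: [-0.5, -0.4, 0.3]
grip_width: 0.0
```

```bash
python3 c.py
```

```text
t 13.87 F pot-rel x,y [86.1 65.4] z 209.6 force [-0.5 -0.4  0.3] rot [-3.128e+00  2.000e-03  1.641e+00]
0.15 [-14.7 104.9] units tool x,y [ 1.98 -5.04]
0.5 [17.8 97.7] units tool x,y [ 1.61 -3.41]
0.9 [49.2 76.4] units tool x,y [ 0.55 -1.84]
1.2 [65.9 53.2] units tool x,y [-0.61 -1.01]
1.5 [75.1 26.2] units tool x,y [-1.96 -0.55]
1.57 [76.  19.6] units tool x,y [-2.29 -0.5 ]
```

>>> step_arm --moves '[-0.5,0,0,0,0,0,1,-0.5,0,0,0,0,0,1,-0.5,0,0,0,0,0,1,-0.4,0,0,0,0,0,1,-0.2,0,0,0,0,0,1,0,0,0,0,0,0,1]'

```text
time: 14.37
tool_pos: [681.2, 54.4, 209.9]
tcp_rot: [-3.129, 0.0, 1.644]
contact_force: [1.0, 1.3, -0.0]
grip_width: 0.1
```

```bash
python3 c.py
```

```text
t 14.37 F pot-rel x,y [85.9 23.1] z 209.9 force [ 1.   1.3 -0. ] rot [-3.129  0.     1.644]
0.15 [-14.7 104.9] units tool x,y [ 4.09 -5.03]
0.5 [17.8 97.7] units tool x,y [ 3.73 -3.41]
0.9 [49.2 76.4] units tool x,y [ 2.66 -1.83]
1.2 [65.9 53.2] units tool x,y [ 1.51 -1.  ]
1.5 [75.1 26.2] units tool x,y [ 0.15 -0.54]
1.57 [76.  19.6] units tool x,y [-0.18 -0.5 ]
```

>>> step_arm --moves '[-0.25,0,0,0,0,0,1,-0.1,0,0,0,0,0,1,0,0,0,0,0,0,1]'

```text
time: 14.62
tool_pos: [681.2, 51.4, 210.1]
tcp_rot: [-3.13, -0.009, 1.646]
contact_force: [-1.0, 0.5, -0.7]
grip_width: 0.5
```

```bash
python3 c.py|head -1;  python3 -c "
from h import *
b=capture('side')
crop('',b,200,90,390,240,4,'pics/b14.png')"
```

```text
t 14.62 F pot-rel x,y [85.7 20.1] z 210.1 force [-1.   0.5 -0.7] rot [-3.13  -0.009  1.646]
```

View pics/b14.png

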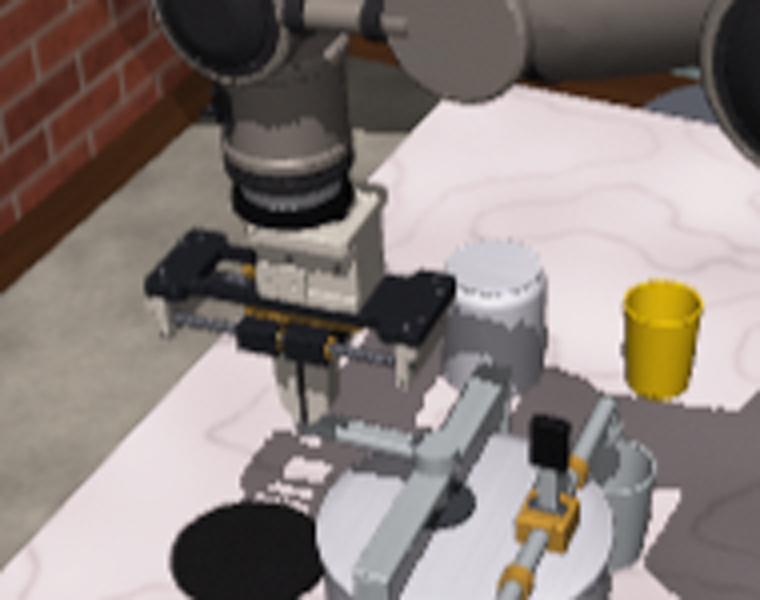

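>>> step_arm --moves '[-0.2,0,0,0,0,0,1,-0.1,0,0,0,0,0,1]'

```text
time: 14.83
tool_pos: [681.0, 51.0, 210.2]
tcp_rot: [-3.13, -0.019, 1.65]
contact_force: [0.9, 6.8, -0.5]
grip_width: 0.4
```

>>> step_arm --moves '[0.3,0,0,0,0,0,1,0.5,0,-0.2,0,0,0,1,0.5,0,-0.7,0,0,0,1,0.3,0,-1,0,0,0,1,0.5,-0.3,-1,0,0,0,1,0.8,-0.5,-1,0,0,0,1,1,-0.6,-0.5,0,0,0,1,1,-0.6,0,0,0,0,1]'

```text
time: 15.5
tool_pos: [633.9, 142.0, 303.0]
tcp_rot: [-3.124, -0.011, 1.64]
contact_force: [0.6, 0.5, 0.2]
grip_width: 0.4
```

>>> step_arm --moves '[1,-0.8,0,0,0,0,1,1,-0.8,0,0,0,0,1,1,-0.8,0,0,0,0,1,1,-0.8,0,0,0,0,1,1,-0.8,0,0,0,0,1,1,-0.8,0,0,0,0,1,0,0,0,0,0,0,1]'

```text
time: 16.08
tool_pos: [522.7, 261.6, 311.1]
tcp_rot: [-3.131, -0.005, 1.638]
contact_force: [0.4, 1.0, -0.1]
grip_width: 0.4
```

```bash
python3 -c "
from h import *
a=capture('top');b=capture('side')
crop('',a,0,0,640,400,1,'pics/a15.png');crop('',a,230,110,430,270,4,'pics/a16.png');crop('',b,150,100,430,370,2,'pics/b15.png')"
```

```text
(no output)
```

View pics/a15.png

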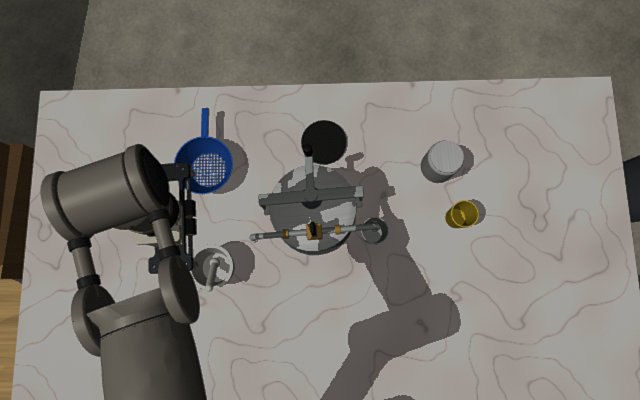

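View pics/a16.png

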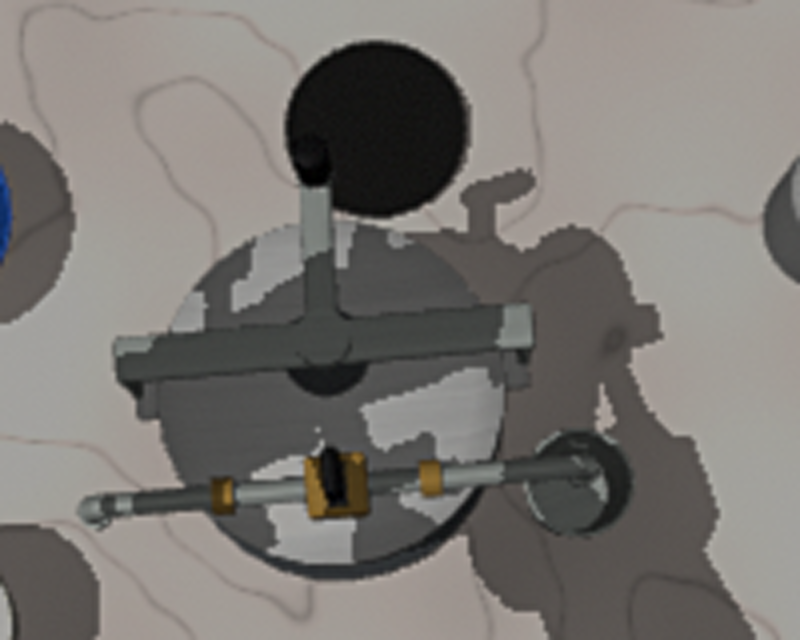

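View pics/b15.png

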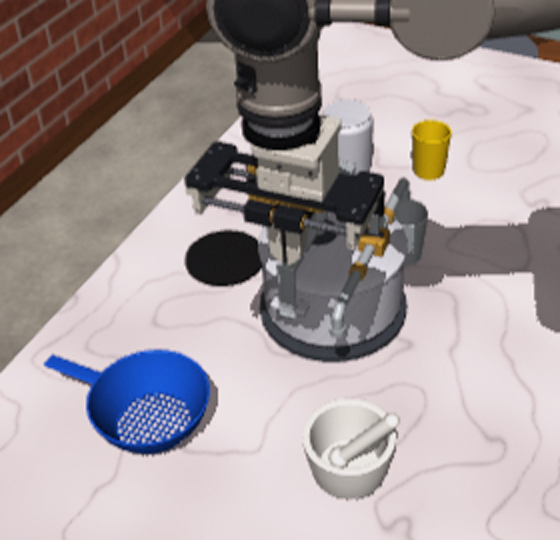

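```bash
python3 -c "
from h import *
print(ray('top',230+578/4-.5,110+482.5/4-.5,85), get_obs()['dq'].round(3)); print(close_job())"
```

```text
[ 523.25048782 -123.4953955    85.        ] [-0.039  0.022 -0.011 -0.004 -0.007 -0.011]
the job is handed in; nothing more can be done
None
```

The job is done and handed in at about 16 s on the robot's clock.

- **Tumbler:** I pushed it upright with half-open fingers to the right spout, the nearer one. The last picture puts its rim centre at (523, -123) mm, against (526, -123) mm for the spout.
- **Vent lever:** I pushed it towards the right spout only. From the fingertip position and the contact force I put the angle at about -0.45 to -0.5 rad. It was past the opening point for about 2 s, then I let it back slowly, and pictures show it upright again.
- **Clamp handle:** After that I pushed the knob round to the back. The contact force rose to 6.8 N with the knob no longer moving, which I took as the stop, and the last top view shows the handle pointing straight back. Partway round, at about 1.3 rad, the finger was on the wrong side of the knob, so I backed off, came round and finished the swing.
- **Other things:** In the last pictures the mortar, sieve, tin, trivet and yellow tumbler look unmoved. The arm was clear of everything at z = 311 mm.

The lever and clamp angles are worked out from fingertip positions, forces and pictures, because the state does not report those joints. No check failed.

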